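Load a test cell and screw down its retaining ring

ROBOT

A 6-joint arm with a two-finger parallel gripper is mounted at the origin on the work surface. World frame = base frame: x ahead of the robot, y to its left, z up, the work surface at z = 0. Lengths are in m, angles in rad, forces in N, time in s.
With the tool pointing down it reaches from about 0.35 to 0.775 m from the base axis. Payload 5.5 kg.
Tool frame: the origin (TCP) lies between the finger pads; the fingertips stand 22 mm ahead of it and the grasp point (between the pads) lies 3 mm ahead of it; z points along the fingers, y is the line along which they close (so a half turn about z gives the same grasp; the last joint's range is limited). The gripper opens to 85 mm and grips with 20 to 120 N. Pads are 22 mm wide; open, the fingers measure 114 mm over their backs; the gripper's body (76 mm by 85 mm) begins 54 mm behind the grasp point. The pads swing forward as they close: fully open they stand 13 mm farther back than shut.
Start: joints at [1.191, 0.313, 0.046, 1.304, 0, 1.431], TCP at [0.137, 0.559, 0.253] pointing down, gripper open.
Joint ranges: [-2.76, 2.76], [-0.86, 1.69], [-1.03, 1.26], [-2.2, 2.34], [-1.47, 1.5], [-3.14, 3.14]. Speed limits (rad/s): [2.57, 2.57, 3.14, 3.14, 3.14, 3.14].

INTERFACE

Orientations are given as a unit quaternion [w, x, y, z].
In Python, from workcell import env gives the robot as it stands.
- The arm moves only by the tool nudge_tcp, called after "Request:" as a command line: name --argument value ..., lists and objects as JSON in quotes. Schema: {"type":"object","properties":{"deltas":{"type":"string"},"jaw":{"type":"number"},"grip_n":{"type":"number"},"only":{"type":"string"},"quiet":{"type":"boolean"},"lines":{"type":"string"}},"required":["deltas"],"additionalProperties":false}. deltas is a string of 1 to 8 rows, parted by a bar, with the numbers parted by spaces; each row has 6 numbers: dx, dy, dz in units of 100 mm, then a rotation vector rx, ry, rz in rad; each row is the pose to reach, as a shift and turn from the pose commanded when the call began, along the tool's axes at that moment; what a row does not reach only later rows make up. A row lasts 1/8 s, in which the tool goes at most 0.0625 m and 0.188 rad, less where a joint would pass 70% of its speed; a pose out of reach is approached as far as the arm can. jaw is the finger opening in m, set as the call begins (left out keeps the last). The fingers move at their own pace and stop on an object; grip_n is the grip in N (left out, the last holds). Time passes only in rows, so rows that do not move let the fingers close. The tool returns the time, the measured TCP pose, the force, the opening and the grip force at its end. only (a regular expression) keeps the lines of the reply that match it, lines (a string "A,B") keeps lines A to B, and quiet returns only ok. Input that does not fit is refused with a message, and nothing moves.
- env.get_state(): the state, without advancing time (a new reading comes with each control period).
- env.read_camera(name): name is "scene" or "top" or "wrist"; returns a dict with "image" (480x640x3 uint8, red, green, blue), "K" (3x3 intrinsics, pixels), "R" (3x3) and "t" (3): a world point X has camera coordinates R X + t. Camera axes: x right, y down, z forward; pixel columns grow to the right and rows downward; lengths in m; the calibration is good to about 2 mm. The wrist camera is an equidistant fisheye: a pixel r from the principal point sees the ray r / f radians off the axis. A picture is of the moment at which its call begins. There is no depth.
- env.hand_in(): hands the job in; it is judged then, once.
The state is a dict: "clock": time; "joint_pos": joint angles; "qvel": joint speeds; "tau": joint torques, N m; "tcp_pos": TCP position; "orientation": TCP orientation; "wrist_force": force on the tool from outside, world axes, zero at the start; "ft_torque": the same for the moment, N m; "finger_gap": finger opening in m; "grip_force": force on a finger pad.
Only numpy, scipy, OpenCV 4.12 (cv2) and the standard library are available. Lean on these libraries where they do the work, as an engineer would, in place of code of your own. Each camera call takes 0.05 s, during which the arm holds its last target. There are 200 camera calls.

TASK

Load the test cell: put the brown filter disc, then the blue spacer ring, then the black-rimmed green window disc flat into the barrel, one on top of the other in that order. Then set the brass retaining ring in with its two pins in the barrel's side slots and screw it clockwise (seen from above) as far as it will go, so that it clamps the stack against the sprung floor; let go and leave everything else on the bench where it stands.

Things in the scene. Friction and masses are not known exactly. Their poses are not given: they have to be found in the camera images.
- barrel: Aluminium barrel fixed upright on the bench, bore 54, outside 76 to 80, 85 high, on a dark round foot 96 wide, 10 high; origin at the centre of the foot's underside, z up, x towards the middle of one wall. Inside, 20 above the bench, a sprung steel floor. Walls stand at +x and -x; slots at +y and -y (see barrel_slot)
- barrel_mouth (a point): Centre of the barrel's mouth, 85 above the bench, axes as the barrel's. Its blue lead-in lip slopes from 63 wide at the top to 54 wide 10 lower
- barrel_slot (a point): Centre of the +y finger slot, 31 from the barrel's axis and 45 above the bench; its twin faces it at -y. Both go right through the wall, 36 wide at the bore and wider outwards, from 18 above the bench to the open top: fingers holding a part across the barrel's y can go down in them
- barrel_thread (a point): On the +x wall's bayonet thread (twin at -x), 30 from the axis, 66.5 high. A ring pin standing in a slot, within 25 degrees of its middle, runs under the thread when turned clockwise seen from above. The thread starts 48 degrees from the barrel's x axis, falls 4 by 12 degrees from it, is then level; a stop halts pins about 10 degrees past the x axis
- floor (a joint): How far the sprung floor is pressed down, m: 0 at rest, at most 0.006. Yields from 3 N, then 1 N per mm; the parts' weight does not press it down; 0.0025 with the ring home
- filter: Brown (terracotta) sintered disc, 49 in diameter, 10 thick, about 50 g, lying flat; origin at the centre of the underside. Goes in first, underside 20 above the bench
- spacer: Blue plastic spacer ring, 49 outside, 36 inside, 12 thick, about 40 g, lying flat; origin at the centre of the underside. Goes in second, underside 30 above the bench
- window: Round window, black rim and green glass middle, 49 in diameter, 10 thick, about 50 g, lying flat; origin at the centre of the underside. Goes in third, underside 42 above the bench
- ring: Brass retaining ring, 48 outside, 16 high, about 80 g, standing; origin at the centre of its underside, z up. Two pins 8 thick along +x and -x, axis 13 up, reach 33 out. Two legs carry a red grip bar: 48 along x, 12 wide (y), 37 to 59 up; grip it across y, fingertips at least 40 up to clear the barrel's lip. Alike after half a turn
- ring_seat (a point): A point on the ring's axis at its underside. On the loaded stack it rests 52 above the bench, pins 1.5 under the start of the thread; home it is at 49.5. Pressing it down 2 to 4 mm before turning makes it turn freely
- weight: Bystander: brass weight with a small knob, 28 in diameter, 34 high; origin at the centre of its underside. Stands near one of the parts
- probe: Bystander: upright aluminium cylinder, 24 in diameter, 45 high; origin at the centre of its underside. Stands near one of the parts
- sample: Bystander: dark wooden sample plug, 28 in diameter, 20 high; origin at the centre of its underside. Stands near one of the parts
- foot: Bystander: dark steel foot with a stem, 26 in diameter, 30 high; origin at the centre of its underside. Stands beside the ring, off one of its pins
- bottle: Bystander: white bottle with blue cap, 48 in diameter, 125 high, between robot and barrel; origin at the centre of its underside
- jar: Bystander: amber jar, 52 in diameter, 70 high, beyond the barrel; origin at the centre of its underside
- mouse: Bystander: black computer mouse, 100 long (x), 58 wide, 26 high; origin at the centre of its underside
- wrench: Bystander: steel wrench 150 long lying flat along its own x, about 35 wide, 10 high, beyond the barrel; origin at its middle

How it is judged:
On the way, in this order (a step that is already met when the one before it is completed fails the run):
1. the filter disc lies flat on the barrel's floor (horizontal distance between filter and barrel below 0.006 m and z of filter in the frame of barrel between 0.015 and 0.0225 m and angle between filter's own z axis and vertical below 0.1 rad), for 0.1 s.
2. the spacer lies flat on the filter in the barrel (horizontal distance between spacer and barrel below 0.006 m and z of spacer in the frame of barrel between 0.025 and 0.0325 m and angle between spacer's own z axis and vertical below 0.1 rad), for 0.1 s.
3. the window lies flat on the spacer in the barrel (horizontal distance between window and barrel below 0.006 m and z of window in the frame of barrel between 0.037 and 0.0445 m and angle between window's own z axis and vertical below 0.1 rad), for 0.1 s.
4. the ring is screwed home and clamps the stack (horizontal distance between ring and barrel below 0.006 m and z of ring in the frame of barrel between 0.046 and 0.051 m and angle between ring's own z axis and vertical below 0.1 rad and angle between the x axis of ring and the x axis of barrel, either way round below 0.5 rad and value of joint floor between 0.0015 and 0.0055 m), for 0.2 s.
At the end, for the whole second after the job is handed in: Filter, spacer, window in that order in the barrel (within 6 mm of its axis and 0.1 rad of flat, height right within +2.5/-5 mm); ring upright, pins within 0.5 rad of the barrel's x axis under the thread, floor pressed down 1.5 to 5.5 mm; all at rest (all of step 1 and all of step 2 and all of step 3 and all of step 4 and linear speed of each of filter, spacer, window, ring below 0.02 m/s); the robot touches nothing.
It fails at once if a bystander is moved more than 2 cm or knocked over (distance of any of weight, probe, sample, foot, bottle, jar, mouse, wrench from where it was at the start of the episode above 0.02 m or angle between any of weight, probe, sample, foot, bottle, jar, mouse, wrench's own z axis and vertical above 0.5 rad).
It also fails if it takes over 72 s, if anything falls off the work surface, if the arm or the gripper's body presses on something with over 40 N, if the wrist force passes 120 N, or if a joint passes its speed limit or range.

## Working session

There is one attempt and no reset: what is moved stays moved. The work goes in short steps, Python scripts to look and compute and a tool call to move; the robot and the scene stay as the last step left them, time stands still between calls to the robot, and variables do not carry over. Pictures are saved under pics/ and viewed, at most 14 in all, crops included, and the job is handed in when it is done.

```bash
ls; mkdir -p pics
```

Create h.py:
```python
import numpy as np, cv2
from workcell import env
from scipy.spatial.transform import Rotation as Rot
def ray(c,u,v):
    K,R,t=c["K"],c["R"],c["t"]
    return -R.T@t, R.T@np.array([(u-K[0][2])/K[0][0],(v-K[1][2])/K[1][1],1.])
def onz(c,u,v,z):
    o,d=ray(c,u,v); return o+d*(z-o[2])/d[2]
def pix(c,X):
    p=c["R"]@np.asarray(X)+c["t"]; p=c["K"]@p; return p[:2]/p[2]
```

Run:
```python
from h import *
for n in("top","scene"):
    c=env.read_camera(n); c={k:np.array(v) for k,v in c.items()}
    np.savez(n+".npz",**c); cv2.imwrite(f"pics/{n}0.png",c["image"][:,:,::-1]); print(n,c["K"].tolist(),(-c["R"].T@c["t"]).round(3),c["R"].round(2).tolist())
print(env.get_state())
```

```text
pics
workcell.py
top [[581.9439187768347, 0.0, 309.0147144686678], [0.0, 581.9439187768347, 242.72308757191288], [0.0, 0.0, 1.0]] [0.327 0.071 1.551] [[-0.01, -1.0, 0.0], [-0.99, 0.01, -0.13], [0.13, -0.0, -0.99]]
scene [[531.6832796014708, 0.0, 322.31376909043286], [0.0, 531.6832796014708, 243.48664775382076], [0.0, 0.0, 1.0]] [ 0.978 -0.242  1.018] [[0.55, 0.83, -0.01], [0.71, -0.48, -0.52], [-0.43, 0.28, -0.86]]
{'clock': 0.1, 'joint_pos': array([1.19140815e+00, 3.13953882e-01, 4.50990519e-02, 1.30365295e+00,
       2.47802491e-05, 1.43119837e+00]), 'qvel': array([ 0.00089673, -0.00209803,  0.00358396,  0.00104562,  0.00018083,
       -0.00090977]), 'tau': array([ 3.10096082e-03, -4.81724811e+01,  2.99244905e+01,  1.27894440e-02,
       -8.94520008e-05,  2.13837801e-07]), 'tcp_pos': array([0.13639993, 0.55813791, 0.25248443]), 'orientation': array([-2.31546102e-04,  1.19608035e-01,  9.92820823e-01, -8.23895499e-04]), 'wrist_force': array([-0.75012183,  0.37342609,  0.18620163]), 'ft_torque': array([0.07530914, 0.01821692, 0.01588636]), 'grip_force': 0.0, 'finger_gap': 0.0857490618036285}
```
View pics/top0.png

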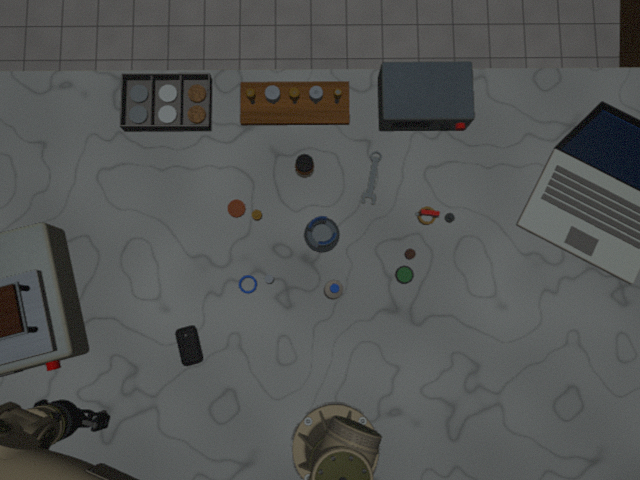

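View pics/scene0.png

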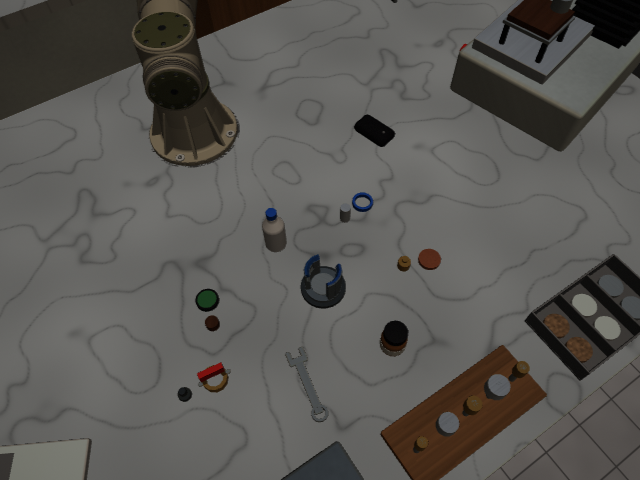

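The top view shows the filter (237,208) beside the weight (257,215), the spacer (248,284) beside the probe (270,280), and the window (404,274) beside the sample (410,254). The ring is at (428,214) with the foot at (450,217), and the barrel is at (322,234). The bottle is at (333,290) and the jar at (305,165). The scene view agrees.

Create m.py:
```python
from h import *
L=lambda n:dict(np.load(n+".npz"))
T,S=L("top"),L("scene")
def comp(c,box,lo,hi,minA=15):
    x0,y0,x1,y1=box; h=cv2.cvtColor(c["image"],cv2.COLOR_RGB2HSV)[y0:y1,x0:x1]
    m=cv2.inRange(h,np.array(lo),np.array(hi)); n,l,s,ce=cv2.connectedComponentsWithStats(m)
    return [(l==i,s[i,4],ce[i]+[x0,y0],s[i,:4]) for i in range(1,n) if s[i,4]>=minA]
```

Run:
```python
from m import *
def show(tag,c,box,lo,hi,z,filled=False):
    for m,a,ce,s in comp(c,box,lo,hi):
        cs,_=cv2.findContours(m.astype(np.uint8),cv2.RETR_EXTERNAL,cv2.CHAIN_APPROX_NONE)
        hull=cv2.convexHull(cs[0])[:,0]+[box[0],box[1]]
        cc,r=cv2.minEnclosingCircle(hull.astype(np.float32))
        print(tag,a,ce.round(1),s,"enc",np.round(cc,1),round(r,1),"world",onz(c,*ce,z).round(4),onz(c,*cc,z).round(4))
show("filterT",T,(220,192,252,224),(0,90,40),(12,255,255),.010)
show("filterS",S,(412,245,446,273),(0,90,40),(12,255,255),.010)
show("spacerT",T,(232,268,264,300),(100,90,40),(125,255,255),.012)
show("spacerS",S,(345,188,378,216),(100,90,40),(125,255,255),.012)
show("windowT",T,(390,260,418,288),(50,90,20),(90,255,255),.010)
show("windowS",S,(190,285,222,315),(50,90,20),(90,255,255),.010)
show("lipT",T,(300,210,345,256),(100,80,30),(125,255,255),.085)
show("lipS",S,(298,250,348,295),(100,80,30),(125,255,255),.085)
show("barT",T,(410,198,445,228),(0,150,80),(6,255,255),.059)
show("barTb",T,(410,198,445,228),(174,150,80),(180,255,255),.059)
show("barS",S,(190,355,232,395),(0,150,80),(6,255,255),.059)
def cr(c,x,y,w,h): return cv2.resize(c["image"][y:y+h,x:x+w],(400,300),interpolation=cv2.INTER_CUBIC)
im=np.vstack([np.hstack([cr(T,292,210,60,45),cr(S,286,244,80,60)]),np.hstack([cr(T,402,192,60,45),cr(S,170,350,80,60)])])
im=np.clip(im.astype(int)*1.6,0,255).astype(np.uint8)
cv2.imwrite("pics/crop1.png",im[:,:,::-1])
```

```text
filterT 223 [236. 208.] [ 8  8 17 17] enc [236. 208.] 8.6 world [0.6272 0.2602 0.01  ] [0.6273 0.2601 0.01  ]
filterS 349 [429.3 258.1] [ 6  4 23 20] enc [429.1 258.6] 11.3 world [0.6289 0.2606 0.01  ] [0.6295 0.2596 0.01  ]
spacerT 115 [247.3 283.5] [ 7  7 18 18] enc [247.4 283.7] 9.1 world [0.4239 0.2283 0.012 ] [0.4233 0.2281 0.012 ]
spacerS 143 [362.3 200.7] [ 7  4 21 18] enc [362.1 201.5] 10.2 world [0.4247 0.2285 0.012 ] [0.4263 0.2267 0.012 ]
windowT 178 [404.3 274.2] [ 7  7 15 16] enc [404.  274.5] 7.8 world [ 0.4453 -0.1878  0.01  ] [ 0.4445 -0.187   0.01  ]
windowS 281 [206.3 298.7] [ 7  5 20 18] enc [206.5 299. ] 10.0 world [ 0.4457 -0.1873  0.01  ] [ 0.4465 -0.1874  0.01  ]
lipT 74 [316.4 220.4] [ 8  6 19 13] enc [317. 222.] 9.8 world [0.579  0.0453 0.085 ] [0.5748 0.0439 0.085 ]
lipT 71 [328.4 239.6] [18 22 19 13] enc [327. 238.] 10.3 world [0.5293 0.0154 0.085 ] [0.5334 0.0188 0.085 ]
lipS 133 [310.3 263.5] [ 6  4 16 23] enc [311.  264.5] 12.1 world [0.5319 0.0175 0.085 ] [0.5346 0.0175 0.085 ]
lipS 103 [335.7 275. ] [28 14 16 22] enc [332.5 274. ] 11.9 world [0.5817 0.0451 0.085 ] [0.5763 0.0412 0.085 ]
barT 58 [429.3 211.8] [11 11 18  6] enc [429.5 212. ] 8.7 world [ 0.604  -0.2497  0.059 ] [ 0.6034 -0.2502  0.059 ]
barS 155 [209.6 370. ] [ 7  8 26 16] enc [210.  370.5] 13.3 world [ 0.6043 -0.2514  0.059 ] [ 0.6055 -0.2512  0.059 ]
```

View pics/crop1.png

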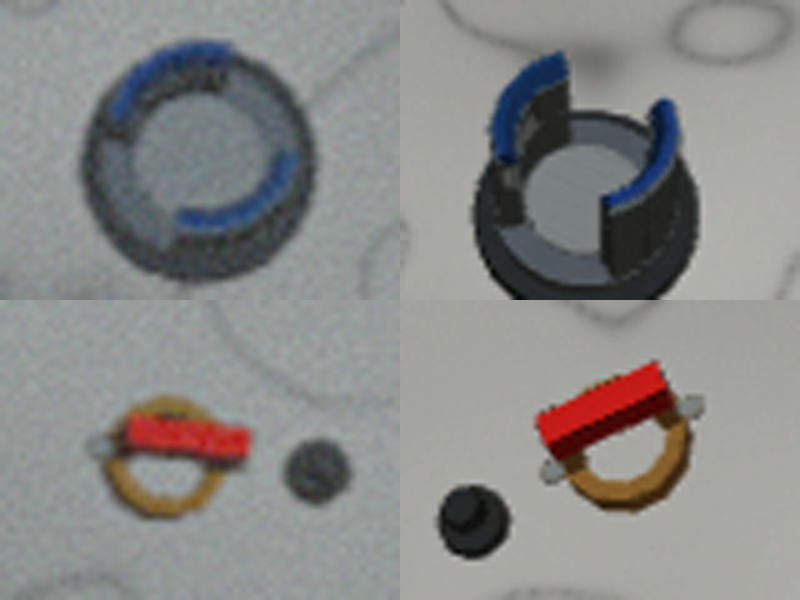

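The crops show the barrel's two blue lip arcs (top-view centroids (316,220) and (328,240)), which puts the barrel's x at about 30° and its slots at 120°. The ring's red bar runs almost along y, with the foot off its -y pin. The two views agree within about 2 mm. I'll write a target-to-tool-shift helper and go above the filter at yaw 120°, which stays clear of the weight.

Create go.py:
```python
import sys
from h import *
# target x y z yaw(deg of tool y): print shift in tool axes and turn from the measured pose
x,y,z,yaw=map(float,sys.argv[1:5]); s=env.get_state(); q=s["orientation"]
R=Rot.from_quat([q[1],q[2],q[3],q[0]]); a=np.deg2rad(yaw)
G=Rot.from_matrix(np.array([[-np.sin(a),np.cos(a),0],[np.cos(a),np.sin(a),0],[0,0,-1]]).T.T)
d=R.inv().apply(np.array([x,y,z])-s["tcp_pos"]); rv=(R.inv()*G).as_rotvec()
print("shift",d.round(4),"len",np.linalg.norm(d).round(3),"rot",rv.round(3),"clock",round(s["clock"],2))
```

Run:
```python
import numpy as np
a=np.deg2rad(120);M=np.array([[-np.sin(a),np.cos(a),0],[np.cos(a),np.sin(a),0],[0,0,-1]]);print(M, np.linalg.det(M))
```

```bash
python3 go.py 0.628 0.2602 0.2 120
```

Run:
```python
from m import *
b=[(m.astype(np.uint8),ce) for m,a,ce,s in comp(T,(410,198,445,228),(0,150,80),(6,255,255))][0]
cs,_=cv2.findContours(b[0],0,1); r=cv2.minAreaRect(cs[0]); p=cv2.boxPoints(r)+[410,198]; print([onz(T,*q,.059).round(4).tolist() for q in p])
for n,p,z in(("weight",(257,215),.03),("probe",(270,280),.045),("sample",(410,254),.02),("foot",(449.5,217),.03),("bottle",(335,288),.125)): print(n,onz(T,*p,z).round(3))
```

```text
[[-0.8660254 -0.5        0.       ]
 [-0.5        0.8660254  0.       ]
 [ 0.         0.        -1.       ]] 1.0
shift [-0.5483 -0.1726  0.0526] len 0.577 rot [-0.002 -0.001 -0.763] clock 0.1
[[0.601, -0.2272, 0.059], [0.6118, -0.2285, 0.059], [0.6073, -0.2733, 0.059], [0.5965, -0.272, 0.059]]
weight [0.604 0.202 0.03 ]
probe [0.43  0.166 0.045]
sample [ 0.498 -0.203  0.02 ]
foot [ 0.595 -0.309  0.03 ]
bottle [0.404 0.002 0.125]
```

Careful with the scale: shifts go in units of 100 mm. That gives: -0.439 m is -4.39, -0.384 m is -3.84.

Request:
nudge_tcp --deltas "-0.55 -0.17 0.05 0 0 -0.1 | -1.1 -0.35 0.1 0 0 -0.2 | -1.65 -0.52 0.16 0 0 -0.3 | -2.2 -0.69 0.21 0 0 -0.4 | -2.74 -0.86 0.26 0 0 -0.5 | -3.29 -1.04 0.31 0 0 -0.6 | -3.84 -1.21 0.37 0 0 -0.7 | -4.39 -1.38 0.42 0 0 -0.763" --jaw 0.062 --grip_n 25

```text
clock: 1.1
tcp_pos: [0.5315, 0.3189, 0.2106]
orientation: [-0.0, -0.26, 0.966, 0.0]
wrist_force: [0.3, 1.1, -0.2]
finger_gap: 0.0616
grip_force: 0.0
```

```bash
python3 go.py 0.628 0.2602 0.16 120
```

```text
shift [-0.0541 -0.0992  0.0505] len 0.124 rot [ 0.    -0.001  0.002] clock 1.1
```

Now over the filter at height 0.16, and take a wrist picture to refine.

In the tool's units: -0.099 m is -0.99, -0.054 m is -0.54.

Request:
nudge_tcp --deltas "-0.27 -0.5 0.25 0 0 0 | -0.54 -0.99 0.5 0 0 0 | -0.54 -0.99 0.5 0 0 0 | -0.54 -0.99 0.5 0 0 0"

```text
clock: 1.6
tcp_pos: [0.6259, 0.2612, 0.1605]
orientation: [-0.001, -0.258, 0.966, 0.0]
wrist_force: [0.1, 0.1, -0.1]
finger_gap: 0.0622
grip_force: 0.0
```

Run:
```python
from h import *
c=env.read_camera("wrist"); c={k:np.array(v) for k,v in c.items()}; np.savez("w0.npz",**c)
cv2.imwrite("pics/w0.png",c["image"][:,:,::-1]); print(c["K"],(-c["R"].T@c["t"]).round(4),c["R"].round(3)); print(env.get_state()["tcp_pos"])
```

```text
[[371.64829954   0.         315.17833663]
 [  0.         371.64829954 231.87221623]
 [  0.           0.           1.        ]] [0.5625 0.2258 0.2811] [[-0.499  0.866  0.001]
 [ 0.833  0.48   0.276]
 [ 0.239  0.139 -0.961]]
[0.62579153 0.26191591 0.16137618]
```

View pics/w0.png

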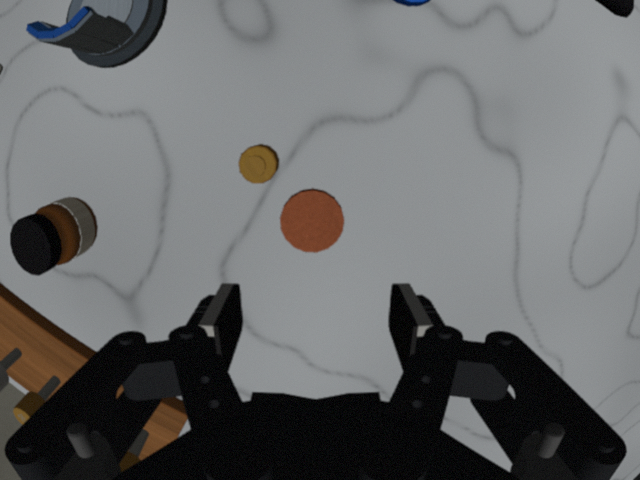

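The wrist view shows the filter at (312,220), the weight at (258,163), and the fingers at (225,320) and (410,320). I'll measure the filter with the fisheye model.

Add to h.py:
```python
def wonz(c,u,v,z):
    K,R,t=c["K"],c["R"],c["t"]; d=np.array([(u-K[0][2])/K[0][0],(v-K[1][2])/K[1][1]]); r=np.hypot(*d)
    d=R.T@np.array([*(d/r*np.sin(r)),np.cos(r)]) if r>0 else R.T[:,2]
    o=-R.T@t; return o+d*(z-o[2])/d[2]
def wmeas(lo,hi,z,box=(60,60,580,300),minA=200,c=None):
    """contour points of the largest colour blob, cast on plane z: fitted circle"""
    if c is None: c={k:np.array(v) for k,v in env.read_camera("wrist").items()}
    x0,y0,x1,y1=box; h=cv2.cvtColor(c["image"],cv2.COLOR_RGB2HSV)[y0:y1,x0:x1]
    m=cv2.inRange(h,np.array(lo),np.array(hi)); cs,_=cv2.findContours(m,cv2.RETR_EXTERNAL,cv2.CHAIN_APPROX_NONE)
    k=max(cs,key=cv2.contourArea)[:,0]+[x0,y0]
    P=np.array([wonz(c,*p,z) for p in k])[:,:2]
    A=np.c_[2*P,np.ones(len(P))]; s=np.linalg.lstsq(A,(P**2).sum(1),rcond=None)[0]
    r=np.sqrt(s[2]+s[0]**2+s[1]**2); print("circle",s[:2].round(4),"diam",(2*r).round(4),"pix",k.mean(0).round(1)); return c,k,P
```

Run:
```python
from h import *
c=dict(np.load("w0.npz")); wmeas((0,100,40),(14,255,255),.010,(250,180,380,270),c=c)
```

```bash
python3 go.py 0.628 0.2602 0.023 120
```

```text
circle [0.6239 0.2583] diam 0.0471 pix [311.7 220.3]
shift [-0.0011 -0.0027  0.1384] len 0.138 rot [ 0.    -0.001  0.   ] clock 1.65
```

Run:
```python
from h import *
c=dict(np.load("w0.npz")); a=np.deg2rad(120); ty=np.array([-np.sin(a-np.pi/2),0,0]); ty=np.array([np.cos(a),np.sin(a),0]); tx=np.array([-np.sin(a),np.cos(a),0])
tcp=np.array([.6258,.2619,.1614])
for p in((240,285),(391,285)):
    o=wonz(c,*p,.2811-1e-9) if 0 else -c["R"].T@c["t"]; e=wonz(c,*p,0)-o
    for h in (.0311,-.0311):
        k=(h-(o-tcp)@ty)/(e@ty)
        if 0<k<1: X=o+k*e; print(p,h,"ahead",(tcp[2]-X[2]).round(4),"toolx",((X-tcp)@tx).round(4))
```

```text
(240, 285) -0.0311 ahead 0.0209 toolx 0.0093
(391, 285) 0.0311 ahead 0.0159 toolx 0.0115
```

Request:
nudge_tcp --deltas "0 -0.01 0.5 0 0 0 | 0 -0.01 1 0 0 0 | 0 -0.01 1.25 0 0 0 | 0 -0.01 1.3 0 0 0"

```text
clock: 2.15
tcp_pos: [0.6248, 0.2616, 0.0304]
orientation: [-0.001, -0.26, 0.966, 0.0]
wrist_force: [0.2, 0.4, 0.7]
finger_gap: 0.0619
grip_force: 0.0
```

```bash
python3 go.py 0.6265 0.2597 0.023 120
```

```text
shift [-0.0006 -0.0026  0.0074] len 0.008 rot [ 0.001 -0.003  0.002] clock 2.15
```

In the tool's units: 0.0075 m is 0.075, 0.004 m is 0.04.

Request:
nudge_tcp --deltas "0 -0.03 0.04 0 0 0 | 0 -0.03 0.075 0 0 0 | 0 -0.03 0.075 0 0 0"

```text
clock: 2.52
tcp_pos: [0.6291, 0.2582, 0.0248]
orientation: [0.001, -0.259, 0.966, 0.0]
wrist_force: [-0.3, -0.2, -1.1]
finger_gap: 0.0618
grip_force: 0.0
```

Request:
nudge_tcp --deltas "0 0 0 0 0 0 | 0 0 0 0 0 0 | 0 0 0 0 0 0 | 0 0 0 0 0 0" --jaw 0.03 --grip_n 30

```text
clock: 3.02
tcp_pos: [0.629, 0.2582, 0.025]
orientation: [0.001, -0.259, 0.966, 0.0]
wrist_force: [-0.8, -0.1, 5.2]
finger_gap: 0.0472
grip_force: 30.4
```

```bash
python3 go.py 0.6265 0.2597 0.16 120
```

```text
shift [ 0.0012  0.0025 -0.135 ] len 0.135 rot [-0.     0.001 -0.   ] clock 3.02
```

Request:
nudge_tcp --deltas "0 0 -0.4 0 0 0 | 0 0 -0.9 0 0 0 | 0 0 -1.35 0 0 0 | 0 0 -1.35 0 0 0"

```text
clock: 3.52
tcp_pos: [0.6312, 0.2588, 0.1639]
orientation: [0.004, -0.259, 0.966, 0.0]
wrist_force: [0.6, -0.1, -1.0]
finger_gap: 0.047
grip_force: 31.0
```

```bash
python3 go.py 0.5555 0.0308 0.16 120
```

```text
shift [ 0.1795 -0.1597  0.0027] len 0.24 rot [-0.002  0.009 -0.   ] clock 3.52
```

In the tool's units: -0.16 m is -1.6, 0.18 m is 1.8.

Request:
nudge_tcp --deltas "0.36 -0.32 0.01 0 0 0 | 0.72 -0.64 0.01 0 0 0 | 1.08 -0.96 0.01 0 0 0 | 1.44 -1.28 0.01 0 0 0 | 1.8 -1.6 0.02 0 0 0 | 1.8 -1.6 0.02 0 0 0 | 1.8 -1.6 0.02 0 0 0"

```text
clock: 4.4
tcp_pos: [0.5523, 0.0296, 0.156]
orientation: [-0.0, -0.258, 0.966, 0.0]
wrist_force: [0.5, 0.1, -0.1]
finger_gap: 0.0474
grip_force: 31.0
```

```bash
python3 go.py 0.5555 0.0308 0.16 120;python3 go.py 0.5555 0.0308 0.16 120
```

Run:
```python
from h import *
c=env.read_camera("wrist"); c={k:np.array(v) for k,v in c.items()}; np.savez("w1.npz",**c)
cv2.imwrite("pics/w1.png",c["image"][:,:,::-1]); print((-c["R"].T@c["t"]).round(4)); print(env.get_state()["tcp_pos"])
```

```text
shift [-0.0034 -0.0006 -0.004 ] len 0.005 rot [ 0.001 -0.001 -0.001] clock 4.4
shift [-0.0034 -0.0006 -0.004 ] len 0.005 rot [ 0.001 -0.001 -0.001] clock 4.4
[ 0.4887 -0.0059  0.2766]
[0.55252528 0.03013057 0.15620157]
```

View pics/w1.png

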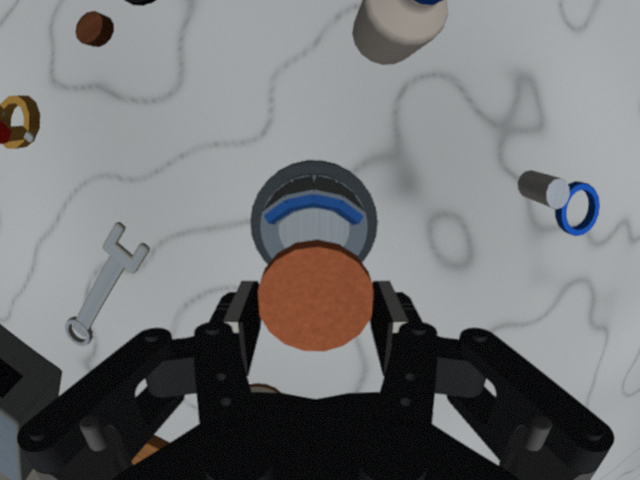

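The wrist view shows the filter held level at (316,295), and the barrel foot (251–377 wide, top at row 160) with the near lip arc level at row 205. The yaw therefore matches the slots. I'll compare the disc and barrel centres in this same camera.

Add to h.py:
```python
def fit(P,tag):
    P=np.asarray(P)[:,:2]; A=np.c_[2*P,np.ones(len(P))]; s=np.linalg.lstsq(A,(P**2).sum(1),rcond=None)[0]
    r=np.sqrt(s[2]+s[0]**2+s[1]**2); e=np.abs(np.hypot(*(P-s[:2]).T)-r).max()
    print(tag,s[:2].round(4),"diam",(2*r).round(4),"maxres",e.round(4)); return s[:2]
def footfit(c,rows=range(170,245,3),x0=200,x1=430,thr=None):
    g=cv2.GaussianBlur(cv2.cvtColor(c["image"],cv2.COLOR_RGB2GRAY),(3,3),0)
    P=[]
    for v in rows:
        k=np.where(g[v,x0:x1]<105)[0]
        if len(k)>5: P+=[wonz(c,x0+k[0]-.5,v,.009),wonz(c,x0+k[-1]+.5,v,.009)]
    return fit(P,"foot")
```

Run:
```python
from h import *
c=dict(np.load("w1.npz")); g=cv2.cvtColor(c["image"],cv2.COLOR_RGB2GRAY); print(g[200,240:275],g[200,360:390])
footfit(c,range(172,232,3))
h=cv2.cvtColor(c["image"],cv2.COLOR_RGB2HSV)
m=cv2.inRange(h[230:370,250:385],np.array((0,100,40)),np.array((14,255,255))); k=max(cv2.findContours(m,0,1)[0],key=cv2.contourArea)[:,0]+[250,230]
for z in(.138,.142,.146): fit([wonz(c,*p,z) for p in k],"disc")
m=cv2.inRange(h[170:250,250:385],np.array((100,100,40)),np.array((125,255,255))); k=max(cv2.findContours(m,0,1)[0],key=cv2.contourArea)[:,0]+[250,170]
P=np.array([wonz(c,*p,.085) for p in k]); tx=np.array([-.866,-.5,0]);ty=np.array([-.5,.866,0])
print("lip y range",(P@ty).min(),(P@ty).max(),"x range",(P@tx).min(),(P@tx).max())
```

```text
[164 163 162 163 164 163 166 165 165 166 163 164 167 160 126  86  61  54
  58  52  58  53  57  56  59  57  63  73  77  68  46  37  35  34  37] [ 69  58  54  56  52  53  53  56  51  55  52  57  88 127 151 155 154 155
 153 155 154 153 153 151 152 153 150 149 150 148]
foot [0.5511 0.0289] diam 0.095 maxres 0.0005
disc [0.5487 0.0289] diam 0.0496 maxres 0.0013
disc [0.547  0.0279] diam 0.0482 maxres 0.0013
disc [0.5453 0.0269] diam 0.0468 maxres 0.0013
lip y range -0.27666891236547636 -0.22383296314873202 x range -0.4712368432526665 -0.45497993489671135
```

In the tool's units: 0.075 m is 0.75, 0.05 m is 0.5.

Request:
nudge_tcp --deltas "-0.033 -0.01 0 0 0 0 | -0.033 -0.01 0.3 0 0 0 | -0.033 -0.01 0.5 0 0 0 | -0.033 -0.01 0.65 0 0 0 | -0.033 -0.01 0.75 0 0 0 | -0.033 -0.01 0.75 0 0 0"

```text
clock: 5.2
tcp_pos: [0.5556, 0.0306, 0.0812]
orientation: [-0.001, -0.259, 0.966, 0.0]
wrist_force: [-0.4, 0.4, -0.3]
finger_gap: 0.0469
grip_force: 31.0
```

Request:
nudge_tcp --deltas "0 0 0.15 0 0 0 | 0 0 0.3 0 0 0 | 0 0 0.36 0 0 0 | 0 0 0.36 0 0 0"

```text
clock: 5.7
tcp_pos: [0.5553, 0.0303, 0.0452]
orientation: [-0.001, -0.259, 0.966, 0.0]
wrist_force: [-0.5, -0.4, 0.1]
finger_gap: 0.0471
grip_force: 31.1
```

In the tool's units: 0.001 m is 0.01.

Request:
nudge_tcp --deltas "0 0 0.01 0 0 0 | 0 0 0.01 0 0 0 | 0 0 0.01 0 0 0 | 0 0 0.01 0 0 0" --jaw 0.062

```text
clock: 6.2
tcp_pos: [0.556, 0.0303, 0.045]
orientation: [0.0, -0.259, 0.966, -0.0]
wrist_force: [0.5, -0.6, -0.1]
finger_gap: 0.0621
grip_force: 0.0
```

Request:
nudge_tcp --deltas "0 0 -0.4 0 0 0 | 0 0 -0.9 0 0 0 | 0 0 -1.2 0 0 0 | 0 0 -1.2 0 0 0"

```text
clock: 6.7
tcp_pos: [0.5578, 0.0301, 0.1678]
orientation: [0.003, -0.259, 0.966, -0.001]
wrist_force: [0.7, -0.9, -0.2]
finger_gap: 0.0621
grip_force: 0.0
```

```bash
python3 - <<'E'
from h import *
c=env.read_camera("wrist"); c={k:np.array(v) for k,v in c.items()}; np.savez("w2.npz",**c)
cv2.imwrite("pics/w2.png",c["image"][120:360,200:440,::-1])
t={k:np.array(v) for k,v in env.read_camera("top").items()};s={k:np.array(v) for k,v in env.read_camera("scene").items()}
np.savez("s2.npz",**s)
cv2.imwrite("pics/w2.png",np.hstack([cv2.resize(c["image"][120:360,200:440],(400,400)),cv2.resize(s["image"][244:324,286:366],(400,400))])[:,:,::-1])
E
python3 go.py 0.424 0.2283 0.16 155
```

```text
shift [0.0147 0.237  0.004 ] len 0.237 rot [ 0.001 -0.001 -0.611] clock 6.85
```

View pics/w2.png

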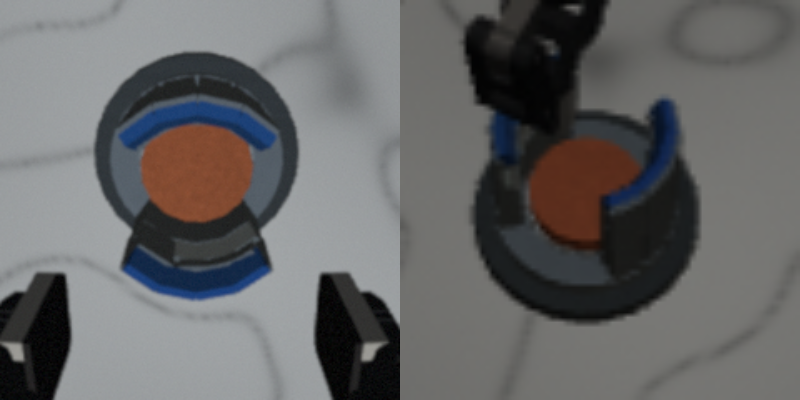

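The filter lies flat and centred between the walls, at (197,172) in the left half of the picture. Next is the spacer.

In the tool's units: 0.16 m is 1.6, 0.002 m is 0.02.

Request:
nudge_tcp --deltas "0.03 0.53 0.01 0 0 -0.15 | 0.07 1.06 0.02 0 0 -0.3 | 0.1 1.6 0.03 0 0 -0.45 | 0.13 2.1 0.04 0 0 -0.611 | 0.147 2.37 0.04 0 0 -0.611 | 0.147 2.37 0.04 0 0 -0.611 | 0.147 2.37 0.04 0 0 -0.611"

```text
clock: 7.72
tcp_pos: [0.4245, 0.2278, 0.1599]
orientation: [-0.001, -0.537, 0.843, 0.0]
wrist_force: [0.6, 0.7, 0.3]
finger_gap: 0.0616
grip_force: 0.0
```

Run:
```python
from h import *
c,k,P=wmeas((100,90,40),(125,255,255),.012,(230,150,400,280)); np.savez("w3.npz",**c)
```

```bash
python3 go.py 0.424 0.2283 0.035 155
```

```text
circle [0.4194 0.2258] diam 0.0474 pix [317.3 218.9]
shift [-0.0004  0.0011  0.1251] len 0.125 rot [ 0.001 -0.001 -0.001] clock 7.78
```

In the tool's units: 0.134 m is 1.34, 0.125 m is 1.25.

Request:
nudge_tcp --deltas "-0.01 0.015 0.5 0 0 0 | -0.01 0.015 1 0 0 0 | -0.01 0.015 1.25 0 0 0 | -0.01 0.015 1.34 0 0 0 | -0.01 0.015 1.34 0 0 0"

```text
clock: 8.4
tcp_pos: [0.4242, 0.2292, 0.0267]
orientation: [-0.0, -0.537, 0.844, 0.0]
wrist_force: [-0.2, 0.2, 0.7]
finger_gap: 0.0618
grip_force: 0.0
```

Request:
nudge_tcp --deltas "0 0 0 0 0 0 | 0 0 0 0 0 0 | 0 0 0 0 0 0" --jaw 0.03 --grip_n 25

```text
clock: 8.78
tcp_pos: [0.425, 0.2298, 0.0283]
orientation: [0.001, -0.537, 0.844, -0.001]
wrist_force: [-0.5, -2.7, 6.9]
finger_gap: 0.0469
grip_force: 25.5
```

Request:
nudge_tcp --deltas "0 0 -0.4 0 0 0 | 0 0 -0.9 0 0 0 | 0 0 -1.35 0 0 0 | 0 0 -1.35 0 0 0"

```text
clock: 9.28
tcp_pos: [0.4266, 0.231, 0.1662]
orientation: [0.005, -0.537, 0.843, -0.001]
wrist_force: [1.2, 0.1, -1.1]
finger_gap: 0.047
grip_force: 25.8
```

```bash
python3 go.py 0.5556 0.0305 0.16 120
```

```text
shift [ 0.1272 -0.2016  0.0067] len 0.238 rot [-0.004  0.008  0.611] clock 9.28
```

Request:
nudge_tcp --deltas "0.3 -0.5 0.01 0 0 0.15 | 0.6 -1 0.01 0 0 0.3 | 0.9 -1.5 0.01 0 0 0.45 | 1.2 -1.9 0.01 0 0 0.611 | 1.255 -2.025 0.01 0 0 0.611 | 1.255 -2.025 0.01 0 0 0.611 | 1.255 -2.025 0.01 0 0 0.611 | 1.255 -2.025 0.01 0 0 0.611"

```text
clock: 10.28
tcp_pos: [0.5534, 0.0318, 0.1608]
orientation: [-0.0, -0.26, 0.966, 0.0]
wrist_force: [-0.6, -0.4, -0.2]
finger_gap: 0.0467
grip_force: 25.9
```

```bash
python3 go.py 0.5556 0.0305 0.16 120
```

Run:
```python
from h import *
c={k:np.array(v) for k,v in env.read_camera("wrist").items()}; np.savez("w4.npz",**c)
footfit(c,range(172,232,3))
h=cv2.cvtColor(c["image"],cv2.COLOR_RGB2HSV)
m=cv2.inRange(h,np.array((100,100,40)),np.array((125,255,255))); cs=[k[:,0] for k in cv2.findContours(m,0,1)[0] if cv2.contourArea(k)>150]
for k in cs: print(k.min(0),k.max(0)); fit([wonz(c,*p,.140) for p in k],"c")
```

```text
shift [-0.0012 -0.0022  0.0008] len 0.003 rot [ 0.    -0.     0.002] clock 10.28
foot [0.5512 0.029 ] diam 0.095 maxres 0.0005
[257 233] [373 343]
c [0.548  0.0299] diam 0.05 maxres 0.0013
[263 189] [360 218]
c [0.5253 0.0148] diam 0.0323 maxres 0.0047
```

In the tool's units: 0.045 m is 0.45, -0.0025 m is -0.025.

Request:
nudge_tcp --deltas "-0.025 -0.022 0.2 0 0 0 | -0.025 -0.022 0.45 0 0 0 | -0.025 -0.022 0.6 0 0 0 | -0.025 -0.022 0.75 0 0 0 | -0.025 -0.022 0.75 0 0 0"

```text
clock: 10.95
tcp_pos: [0.5566, 0.03, 0.0847]
orientation: [-0.001, -0.259, 0.966, 0.0]
wrist_force: [-0.9, -0.4, -0.2]
finger_gap: 0.0465
grip_force: 25.9
```

Request:
nudge_tcp --deltas "0 0 0.15 0 0 0 | 0 0 0.25 0 0 0 | 0 0 0.26 0 0 0 | 0 0 0.26 0 0 0"

```text
clock: 11.45
tcp_pos: [0.5575, 0.0297, 0.0598]
orientation: [-0.0, -0.259, 0.966, 0.0]
wrist_force: [0.4, -0.9, -0.5]
finger_gap: 0.0467
grip_force: 25.9
```

In the tool's units: 0.001 m is 0.01.

Request:
nudge_tcp --deltas "0 0 0.01 0 0 0 | 0 0 0.01 0 0 0 | 0 0 0.01 0 0 0 | 0 0 0.01 0 0 0" --jaw 0.062

```text
clock: 11.95
tcp_pos: [0.5576, 0.0298, 0.0589]
orientation: [0.0, -0.259, 0.966, -0.0]
wrist_force: [0.3, -0.2, -0.4]
finger_gap: 0.062
grip_force: 0.0
```

Request:
nudge_tcp --deltas "0 0 -0.3 0 0 0 | 0 0 -0.7 0 0 0 | 0 0 -1 0 0 0 | 0 0 -1 0 0 0 | 0 0 -1 0 0 0"

```text
clock: 12.58
tcp_pos: [0.5571, 0.0298, 0.1581]
orientation: [-0.0, -0.259, 0.966, 0.0]
wrist_force: [-0.8, 0.1, -0.7]
finger_gap: 0.0618
grip_force: 0.0
```

```bash
python3 - <<'E'
from h import *
c={k:np.array(v) for k,v in env.read_camera("wrist").items()}; np.savez("w5.npz",**c)
s={k:np.array(v) for k,v in env.read_camera("scene").items()}
cv2.imwrite("pics/w5.png",np.hstack([cv2.resize(c["image"][120:360,200:440],(400,400)),cv2.resize(s["image"][244:324,286:366],(400,400))])[:,:,::-1])
E
python3 go.py 0.4455 -0.1875 0.16 120
```

```text
shift [ 0.2047 -0.1328 -0.0025] len 0.244 rot [ 0.002 -0.002 -0.   ] clock 12.68
```

View pics/w5.png

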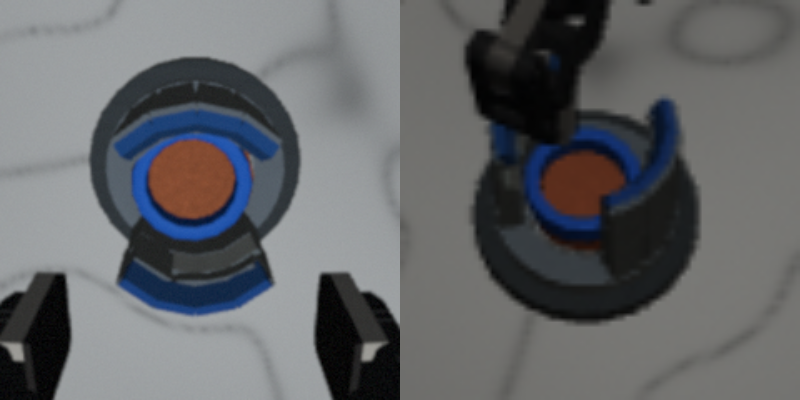

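The spacer lies flat on the filter, about 2 mm towards tool -y (ring centre column 192 against lip centre 197). That is within the 6 mm limit. Next is the window.

In the tool's units: -0.125 m is -1.25, -0.1 m is -1.

Request:
nudge_tcp --deltas "0.5 -0.33 0 0 0 0 | 1 -0.66 0 0 0 0 | 1.5 -1 0 0 0 0 | 1.9 -1.25 0 0 0 0 | 2.047 -1.328 0 0 0 0 | 2.047 -1.328 0 0 0 0 | 2.047 -1.328 0 0 0 0"

```text
clock: 13.55
tcp_pos: [0.4468, -0.1865, 0.1584]
orientation: [-0.0, -0.259, 0.966, 0.001]
wrist_force: [0.5, -0.4, 0.0]
finger_gap: 0.0621
grip_force: 0.0
```

Run:
```python
from h import *
c,k,P=wmeas((45,80,15),(95,255,255),.010,(230,150,400,280)); np.savez("w6.npz",**c)
```

```bash
python3 go.py 0.4455 -0.1875 0.028 120
```

```text
circle [ 0.442  -0.1895] diam 0.0404 pix [313.5 218. ]
shift [ 0.0019 -0.0003  0.1305] len 0.131 rot [0.001 0.    0.001] clock 13.6
```

Request:
nudge_tcp --deltas "0.015 -0.007 0.5 0 0 0 | 0.015 -0.007 1 0 0 0 | 0.015 -0.007 1.25 0 0 0 | 0.015 -0.007 1.315 0 0 0 | 0.015 -0.007 1.315 0 0 0"

```text
clock: 14.22
tcp_pos: [0.4462, -0.1884, 0.0275]
orientation: [0.0, -0.259, 0.966, 0.0]
wrist_force: [0.8, 0.1, -0.3]
finger_gap: 0.062
grip_force: 0.0
```

Request:
nudge_tcp --deltas "0 0 0 0 0 0 | 0 0 0 0 0 0 | 0 0 0 0 0 0" --jaw 0.03 --grip_n 25

```text
clock: 14.6
tcp_pos: [0.4481, -0.1896, 0.0315]
orientation: [0.003, -0.259, 0.966, -0.002]
wrist_force: [-3.3, 4.5, 24.9]
finger_gap: 0.0305
grip_force: 12.1
```

Request:
nudge_tcp --deltas "0 0 -0.4 0 0 0 | 0 0 -0.9 0 0 0 | 0 0 -1.25 0 0 0 | 0 0 -1.31 0 0 0 | 0 0 -1.31 0 0 0"

```text
clock: 15.22
tcp_pos: [0.4459, -0.1891, 0.1589]
orientation: [0.001, -0.259, 0.966, -0.001]
wrist_force: [-0.9, -0.1, -0.1]
finger_gap: 0.0298
grip_force: 0.0
```

```bash
python3 go.py 0.556 0.0307 0.16 120
```

```text
shift [-0.2052  0.1354 -0.0011] len 0.246 rot [-0.002  0.001 -0.   ] clock 15.22
```

The grasp missed: the gap closed to 0.03 with 25 N upward, so the tips were too high and rode over the rim. I'll reopen, look again and grip about 6 mm lower.

Request:
nudge_tcp --deltas "0 0 0 0 0 0 | 0 0 0 0 0 0 | 0 0 0 0 0 0" --jaw 0.062

```text
clock: 15.6
tcp_pos: [0.4452, -0.1887, 0.1574]
orientation: [-0.001, -0.259, 0.966, 0.001]
wrist_force: [-0.8, -0.8, -0.9]
finger_gap: 0.0619
grip_force: 0.0
```

Run:
```python
from h import *
c,k,P=wmeas((45,80,15),(95,255,255),.010,(230,150,400,280)); np.savez("w6.npz",**c)
cv2.imwrite("pics/w6.png",cv2.resize(c["image"][120:360,160:480],(640,480))[:,:,::-1])
```

```bash
python3 go.py 0.446 -0.1877 0.0215 120
```

```text
circle [ 0.4427 -0.1907] diam 0.0404 pix [312.6 221.5]
shift [-0.0012  0.0004  0.1361] len 0.136 rot [ 0.001 -0.001 -0.   ] clock 15.65
```

View pics/w6.png

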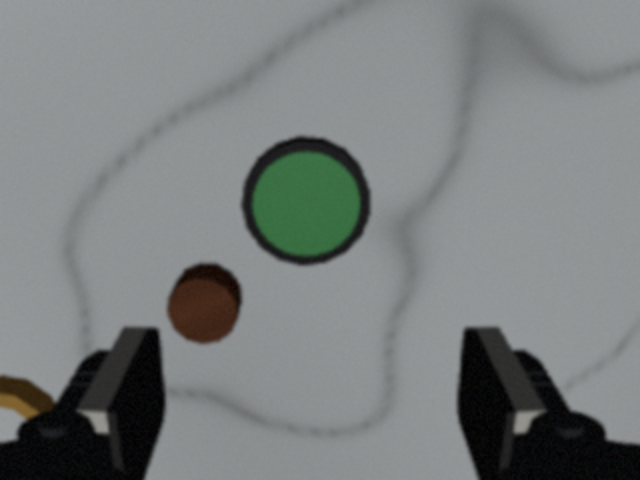

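The window still lies flat, moved about 1.4 mm, with the sample clear of the finger paths. Retry lower.

Careful with the scale: shifts go in units of 100 mm. That gives: 0.136 m is 1.36, -0.0015 m is -0.015.

Request:
nudge_tcp --deltas "-0.015 -0.01 0.5 0 0 0 | -0.015 -0.01 1 0 0 0 | -0.015 -0.01 1.25 0 0 0 | -0.015 -0.01 1.36 0 0 0 | -0.015 -0.01 1.36 0 0 0 | -0.015 -0.01 1.36 0 0 0"

```text
clock: 16.4
tcp_pos: [0.4484, -0.1896, 0.0234]
orientation: [0.001, -0.259, 0.966, -0.001]
wrist_force: [1.0, 0.4, -0.4]
finger_gap: 0.0618
grip_force: 0.0
```

Request:
nudge_tcp --deltas "0 0 0 0 0 0 | 0 0 0 0 0 0 | 0 0 0 0 0 0" --jaw 0.035 --grip_n 25

```text
clock: 16.77
tcp_pos: [0.4484, -0.1897, 0.0238]
orientation: [0.001, -0.259, 0.966, -0.001]
wrist_force: [-1.4, 0.2, 5.6]
finger_gap: 0.0473
grip_force: 25.0
```

Request:
nudge_tcp --deltas "0 0 -0.4 0 0 0 | 0 0 -0.9 0 0 0 | 0 0 -1.25 0 0 0 | 0 0 -1.37 0 0 0 | 0 0 -1.37 0 0 0"

```text
clock: 17.4
tcp_pos: [0.4477, -0.1892, 0.1597]
orientation: [0.001, -0.259, 0.966, -0.001]
wrist_force: [0.1, 0.6, -0.8]
finger_gap: 0.0475
grip_force: 26.2
```

```bash
python3 go.py 0.556 0.0307 0.16 120
```

```text
shift [-0.2037  0.1364 -0.0003] len 0.245 rot [-0.001  0.001 -0.   ] clock 17.4
```

In the tool's units: -0.2037 m is -2.037, -0.19 m is -1.9.

Request:
nudge_tcp --deltas "-0.5 0.33 0 0 0 0 | -1 0.66 0 0 0 0 | -1.5 1 0 0 0 0 | -1.9 1.28 0 0 0 0 | -2.037 1.364 0 0 0 0 | -2.037 1.364 0 0 0 0 | -2.037 1.364 0 0 0 0"

```text
clock: 18.27
tcp_pos: [0.5547, 0.0298, 0.1584]
orientation: [-0.001, -0.258, 0.966, 0.0]
wrist_force: [-0.2, -0.6, -0.7]
finger_gap: 0.047
grip_force: 26.2
```

```bash
python3 go.py 0.556 0.0307 0.067 120
```

Run:
```python
from h import *
c={k:np.array(v) for k,v in env.read_camera("wrist").items()}; np.savez("w7.npz",**c)
footfit(c,range(172,228,3))
h=cv2.cvtColor(c["image"],cv2.COLOR_RGB2HSV)
m=cv2.inRange(h,np.array((45,80,15)),np.array((95,255,255))); k=max(cv2.findContours(m,0,1)[0],key=cv2.contourArea)[:,0]; print(k.min(0),k.max(0))
for z in (.142,.146): fit([wonz(c,*p,z) for p in k],"win")
```

```text
shift [-0.0017  0.      0.0914] len 0.091 rot [ 0.001 -0.002 -0.002] clock 18.27
foot [0.5512 0.029 ] diam 0.095 maxres 0.0006
[265 253] [365 342]
win [0.5507 0.0288] diam 0.041 maxres 0.0004
win [0.549  0.0278] diam 0.0398 maxres 0.0004
```

In the tool's units: -0.0016 m is -0.016, 0.07 m is 0.7.

Request:
nudge_tcp --deltas "-0.016 0 0.2 0 0 0 | -0.016 0 0.45 0 0 0 | -0.016 0 0.6 0 0 0 | -0.016 0 0.7 0 0 0 | -0.016 0 0.7 0 0 0"

```text
clock: 18.95
tcp_pos: [0.5566, 0.0313, 0.0889]
orientation: [-0.0, -0.258, 0.966, 0.0]
wrist_force: [-1.0, -0.1, 0.2]
finger_gap: 0.0472
grip_force: 26.2
```

Request:
nudge_tcp --deltas "0 0 0.12 0 0 0 | 0 0 0.2 0 0 0 | 0 0 0.21 0 0 0 | 0 0 0.21 0 0 0"

```text
clock: 19.45
tcp_pos: [0.5571, 0.0318, 0.0683]
orientation: [-0.0, -0.259, 0.966, 0.0]
wrist_force: [0.1, 0.5, -0.2]
finger_gap: 0.0474
grip_force: 26.2
```

Request:
nudge_tcp --deltas "0 0 0.015 0 0 0 | 0 0 0.015 0 0 0 | 0 0 0.015 0 0 0 | 0 0 0.015 0 0 0" --jaw 0.062

```text
clock: 19.95
tcp_pos: [0.5572, 0.0317, 0.0669]
orientation: [0.0, -0.259, 0.966, 0.0]
wrist_force: [-0.4, -0.1, -0.8]
finger_gap: 0.0617
grip_force: 0.0
```

Request:
nudge_tcp --deltas "0 0 -0.3 0 0 0 | 0 0 -0.7 0 0 0 | 0 0 -1.1 0 0 0 | 0 0 -1.2 0 0 0 | 0 0 -1.2 0 0 0"

```text
clock: 20.58
tcp_pos: [0.5574, 0.0317, 0.1872]
orientation: [0.001, -0.259, 0.966, -0.0]
wrist_force: [0.1, 0.8, 0.3]
finger_gap: 0.0619
grip_force: 0.0
```

```bash
python3 - <<'E'
from h import *
c={k:np.array(v) for k,v in env.read_camera("wrist").items()}; np.savez("w8.npz",**c)
s={k:np.array(v) for k,v in env.read_camera("scene").items()}
cv2.imwrite("pics/w8.png",np.hstack([cv2.resize(c["image"][120:360,200:440],(400,400)),cv2.resize(s["image"][244:324,286:366],(400,400))])[:,:,::-1])
E
python3 go.py 0.604 -0.2505 0.19 174
```

```text
shift [ 0.0997 -0.2683 -0.0047] len 0.286 rot [ 0.002 -0.001 -0.943] clock 20.68
```

View pics/w8.png

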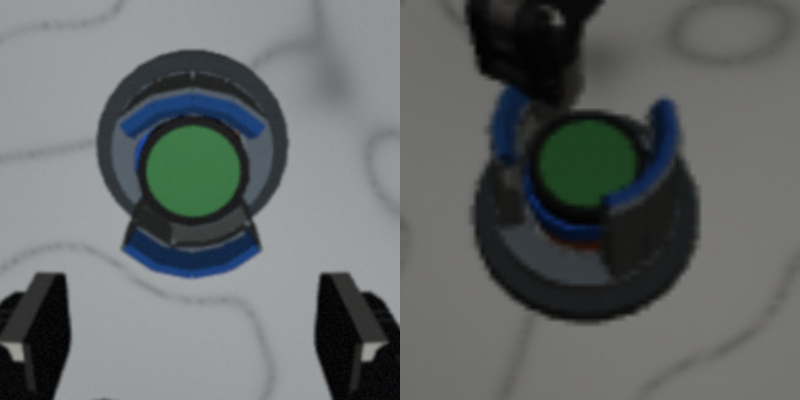

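The window lies flat on the stack at (193,167), centred between the lips. Now above the ring.

In the tool's units: -0.2683 m is -2.683, -0.223 m is -2.23.

Request:
nudge_tcp --deltas "0.17 -0.45 0 0 0 -0.157 | 0.33 -0.89 0 0 0 -0.314 | 0.5 -1.34 0 0 0 -0.471 | 0.66 -1.79 0 0 0 -0.629 | 0.83 -2.23 0 0 0 -0.786 | 0.997 -2.683 -0.03 0 0 -0.943 | 0.997 -2.683 -0.03 0 0 -0.943 | 0.997 -2.683 -0.03 0 0 -0.943" --jaw 0.04

```text
clock: 21.68
tcp_pos: [0.6038, -0.25, 0.1879]
orientation: [-0.0, -0.669, 0.744, 0.002]
wrist_force: [0.4, 0.0, -0.3]
finger_gap: 0.0399
grip_force: 0.0
```

Run:
```python
from h import *
c={k:np.array(v) for k,v in env.read_camera("wrist").items()}; np.savez("w9.npz",**c)
cv2.imwrite("pics/w9.png",cv2.resize(c["image"][100:370,140:500],(720,540))[:,:,::-1])
h=cv2.cvtColor(c["image"],cv2.COLOR_RGB2HSV); m=cv2.inRange(h,np.array((0,170,120)),np.array((7,255,255)))[:370]
k=max(cv2.findContours(m,0,1)[0],key=cv2.contourArea); r=cv2.minAreaRect(k); p=cv2.boxPoints(r); print(p.round(1))
print(np.array([wonz(c,*q,.059) for q in p]).round(4)); print((-c["R"].T@c["t"]).round(4))
```

```bash
python3 go.py 0.604 -0.2505 0.07 174
```

```text
[[307. 191.]
 [323. 191.]
 [323. 255.]
 [307. 255.]]
[[ 0.6036 -0.2777  0.059 ]
 [ 0.5927 -0.2766  0.059 ]
 [ 0.5974 -0.2307  0.059 ]
 [ 0.6087 -0.2319  0.059 ]]
[ 0.5945 -0.3209  0.3083]
shift [ 0.0013 -0.0004  0.1183] len 0.118 rot [ 0.003  0.002 -0.   ] clock 21.73
```

View pics/w9.png

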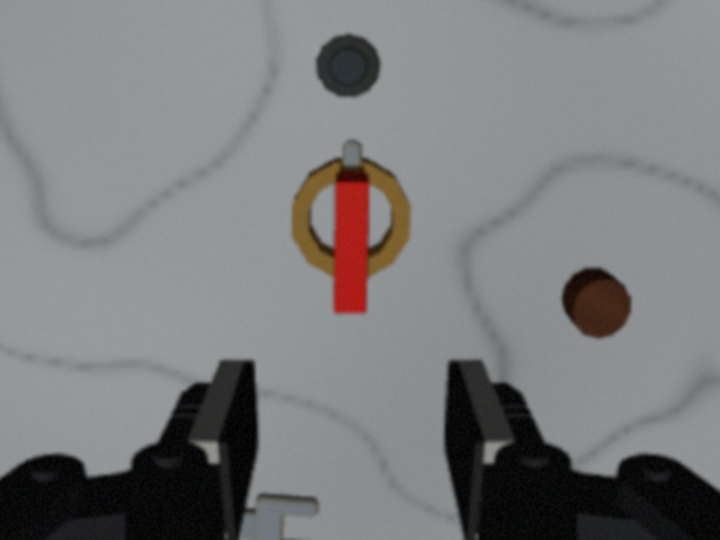

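The bar runs straight along tool x at column 351 of the crop, midway between the fingers, and the foot is off its far pin at (348,65). Descend and grip with the tips about 43 up.

Request:
nudge_tcp --deltas "0.01 0.008 0.5 0 0 0 | 0.01 0.008 0.9 0 0 0 | 0.01 0.008 1.15 0 0 0 | 0.01 0.008 1.23 0 0 0 | 0.01 0.008 1.23 0 0 0"

```text
clock: 22.35
tcp_pos: [0.6038, -0.2504, 0.0668]
orientation: [-0.0, -0.67, 0.743, 0.0]
wrist_force: [1.0, -0.0, 0.8]
finger_gap: 0.0404
grip_force: 0.0
```

Request:
nudge_tcp --deltas "0 0 0 0 0 0 | 0 0 0 0 0 0 | 0 0 0 0 0 0 | 0 0 0 0 0 0" --jaw 0.0 --grip_n 60

```text
clock: 22.85
tcp_pos: [0.6046, -0.2518, 0.0682]
orientation: [0.001, -0.669, 0.743, -0.001]
wrist_force: [-0.0, 0.7, 5.0]
finger_gap: 0.0104
grip_force: 62.7
```

Request:
nudge_tcp --deltas "0 0 -0.4 0 0 0 | 0 0 -0.9 0 0 0 | 0 0 -1.2 0 0 0 | 0 0 -1.2 0 0 0"

```text
clock: 23.35
tcp_pos: [0.6054, -0.2524, 0.19]
orientation: [0.001, -0.669, 0.743, -0.003]
wrist_force: [-0.4, 0.4, -1.2]
finger_gap: 0.0105
grip_force: 61.9
```

```bash
python3 go.py 0.5555 0.031 0.19 210
```

```text
shift [-0.2767  0.0792 -0.0011] len 0.288 rot [-0.005 -0.004 -0.628] clock 23.35
```

In the tool's units: -0.2767 m is -2.767, -0.25 m is -2.5.

Request:
nudge_tcp --deltas "-0.5 0.14 0 0 0 -0.13 | -1 0.28 0 0 0 -0.26 | -1.5 0.42 0 0 0 -0.39 | -2 0.57 0 0 0 -0.52 | -2.5 0.71 0 0 0 -0.628 | -2.767 0.792 0 0 0 -0.628 | -2.767 0.792 0 0 0 -0.628 | -2.767 0.792 0 0 0 -0.628"

```text
clock: 24.35
tcp_pos: [0.5537, 0.0316, 0.1858]
orientation: [0.0, 0.866, -0.5, -0.0]
wrist_force: [0.4, 0.3, -0.2]
finger_gap: 0.0098
grip_force: 61.9
```

```bash
python3 go.py 0.5560 0.0308 0.19 210
```

Run:
```python
from h import *
c={k:np.array(v) for k,v in env.read_camera("wrist").items()}; np.savez("w10.npz",**c)
s={k:np.array(v) for k,v in env.read_camera("scene").items()}
cv2.imwrite("pics/w10.png",np.hstack([cv2.resize(c["image"][80:380,160:460],(400,400)),cv2.resize(s["image"][214:314,276:376],(400,400))])[:,:,::-1])
```

```text
shift [ 0.0018 -0.0016 -0.0042] len 0.005 rot [ 0.001  0.    -0.   ] clock 24.35
```

View pics/w10.png

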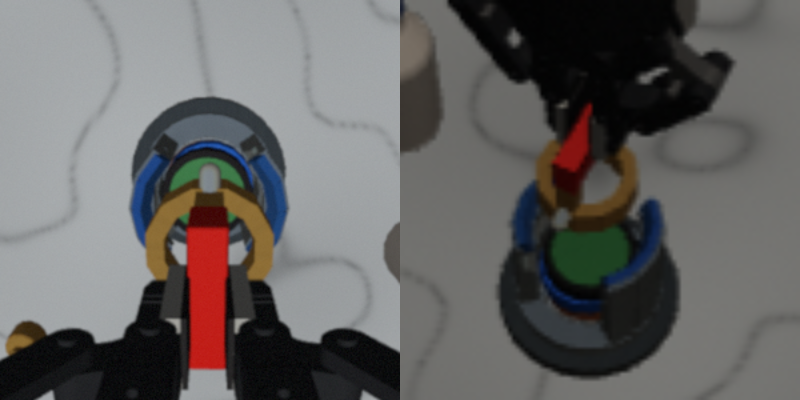

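Ring, pin and grip bar line up with the slot: the near pin at (209,180) sits midway between the lip ends. Lower it, then press about 3 mm.

Request:
nudge_tcp --deltas "0.025 -0.016 0 0 0 0 | 0.025 -0.016 0.2 0 0 0 | 0.025 -0.016 0.35 0 0 0 | 0.025 -0.016 0.5 0 0 0 | 0.025 -0.016 0.58 0 0 0 | 0.025 -0.016 0.58 0 0 0"

```text
clock: 25.2
tcp_pos: [0.5562, 0.0307, 0.1281]
orientation: [0.0, 0.866, -0.5, -0.001]
wrist_force: [-0.3, 0.3, -0.3]
finger_gap: 0.0102
grip_force: 61.9
```

Request:
nudge_tcp --deltas "0 0 0.03 0 0 0 | 0 0 0.05 0 0 0 | 0 0 0.07 0 0 0 | 0 0 0.07 0 0 0 | 0 0 0.07 0 0 0"

```text
clock: 25.82
tcp_pos: [0.5565, 0.0307, 0.1217]
orientation: [-0.0, 0.866, -0.5, -0.0]
wrist_force: [-2.3, 0.1, 0.4]
finger_gap: 0.0099
grip_force: 61.9
```

In the tool's units: 0.003 m is 0.03, 0.002 m is 0.02.

Request:
nudge_tcp --deltas "0 0 0.02 0 0 0 | 0 0 0.03 0 0 0 | 0 0 0.03 0 0 0"

```text
clock: 26.2
tcp_pos: [0.5565, 0.0307, 0.119]
orientation: [-0.0, 0.866, -0.5, -0.0]
wrist_force: [-3.7, 0.6, 3.6]
finger_gap: 0.01
grip_force: 62.5
```

Request:
nudge_tcp --deltas "0 0 0.01 0 0 0 | 0 0 0.02 0 0 0 | 0 0 0.02 0 0 0"

```text
clock: 26.58
tcp_pos: [0.5565, 0.0307, 0.1172]
orientation: [-0.0, 0.866, -0.5, 0.0]
wrist_force: [-4.2, -0.4, 5.6]
finger_gap: 0.0104
grip_force: 62.8
```

In the tool's units: 0.001 m is 0.01, 0.0005 m is 0.005.

Request:
nudge_tcp --deltas "0 0.01 0.005 0 0 0.1 | 0 0.01 0.005 0 0 0.25 | 0 0.01 0.005 0 0 0.4 | 0 0.01 0.005 0 0 0.55 | 0 0.01 0.005 0 0 0.7 | 0 0.01 0.005 0 0 0.85 | 0 0.01 0.005 0 0 0.85"

```text
clock: 27.45
tcp_pos: [0.5573, 0.0304, 0.117]
orientation: [0.001, -0.584, 0.812, -0.001]
wrist_force: [0.6, 1.4, 4.1]
finger_gap: 0.0103
grip_force: 62.4
```

```bash
python3 go.py 0.556 0.031 0.117 110
```

Run:
```python
from h import *
print(env.get_state()["ft_torque"].round(2))
```

```text
shift [-0.0002  0.0014  0.    ] len 0.001 rot [-0.002  0.003  0.897] clock 27.45
[ 0.38 -0.09  0.04]
```

Request:
nudge_tcp --deltas "0 0.01 0 0 0 0.15 | 0 0.01 0 0 0 0.3 | 0 0.01 0 0 0 0.45 | 0 0.01 0 0 0 0.6 | 0 0.01 0 0 0 0.7 | 0 0.01 0 0 0 0.78 | 0 0.01 0 0 0 0.78"

```text
clock: 28.32
tcp_pos: [0.5566, 0.03, 0.117]
orientation: [0.002, -0.231, 0.973, -0.001]
wrist_force: [2.7, -0.5, 4.1]
finger_gap: 0.0102
grip_force: 62.4
```

```bash
python3 go.py 0.556 0.031 0.117 110; python3 -c "
from h import *
print(env.get_state()['ft_torque'].round(2))"
```

```text
shift [0.0001 0.0012 0.    ] len 0.001 rot [-0.002  0.003  0.118] clock 28.32
[-0.19 -0.44  0.05]
```

Request:
nudge_tcp --deltas "0 0 0 0 0 0.05 | 0 0 0 0 0 0.1 | 0 0 0 0 0 0.13 | 0 0 0 0 0 0.13"

```text
clock: 28.82
tcp_pos: [0.556, 0.03, 0.1169]
orientation: [0.001, -0.167, 0.986, -0.001]
wrist_force: [4.3, -1.8, 4.9]
finger_gap: 0.0102
grip_force: 62.5
```

```bash
python3 go.py 0.556 0.031 0.117 110; python3 -c "
from h import *
print(env.get_state()['ft_torque'].round(2))"
```

```text
shift [-0.0003  0.0009 -0.0001] len 0.001 rot [-0.002  0.002 -0.013] clock 28.82
[-0.53 -0.88  0.1 ]
```

Request:
nudge_tcp --deltas "0 0 0 0 0 0.04 | 0 0 0 0 0 0.08 | 0 0 0 0 0 0.08"

```text
clock: 29.2
tcp_pos: [0.556, 0.0299, 0.1169]
orientation: [0.001, -0.128, 0.992, -0.001]
wrist_force: [4.8, -3.9, 5.1]
finger_gap: 0.0101
grip_force: 64.8
```

```bash
python3 go.py 0.556 0.031 0.117 110; python3 -c "
from h import *
print(env.get_state()['ft_torque'].round(2))"
```

```text
shift [-0.0003  0.0011 -0.0001] len 0.001 rot [-0.002  0.002 -0.092] clock 29.2
[-1.   -0.82  0.99]
```

The torque rose to 1 N·m, so the ring is at the stop. Ease off, release and retreat.

In the tool's units: -0.001 m is -0.01.

Request:
nudge_tcp --deltas "0 0 -0.01 0 0 -0.06 | 0 0 -0.01 0 0 -0.06 | 0 0 -0.01 0 0 -0.06" --grip_n 20

```text
clock: 29.58
tcp_pos: [0.5553, 0.0298, 0.1176]
orientation: [0.0, -0.156, 0.988, -0.001]
wrist_force: [3.6, -4.0, 3.8]
finger_gap: 0.0105
grip_force: 62.6
```

Request:
nudge_tcp --deltas "0 0 0 0 0 0 | 0 0 0 0 0 0 | 0 0 0 0 0 0" --jaw 0.04

```text
clock: 29.95
tcp_pos: [0.5537, 0.0309, 0.1165]
orientation: [-0.001, -0.157, 0.988, 0.001]
wrist_force: [-1.2, -0.7, 0.7]
finger_gap: 0.0402
grip_force: 0.0
```

Request:
nudge_tcp --deltas "0 0 -0.2 0 0 0 | 0 0 -0.5 0 0 0 | 0 0 -0.9 0 0 0 | 0 0 -1.2 0 0 0 | 0 0 -1.2 0 0 0"

```text
clock: 30.58
tcp_pos: [0.556, 0.0306, 0.2397]
orientation: [0.002, -0.157, 0.988, -0.0]
wrist_force: [0.6, 0.0, -0.6]
finger_gap: 0.0398
grip_force: 0.0
```

```bash
python3 - <<'E'
from h import *
c={k:np.array(v) for k,v in env.read_camera("wrist").items()}; np.savez("w11.npz",**c)
s={k:np.array(v) for k,v in env.read_camera("scene").items()}
cv2.imwrite("pics/w11.png",np.hstack([cv2.resize(c["image"][80:380,160:460],(400,400)),cv2.resize(s["image"][244:324,286:366],(400,400))])[:,:,::-1])
E
```

```text
(no output)
```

View pics/w11.png

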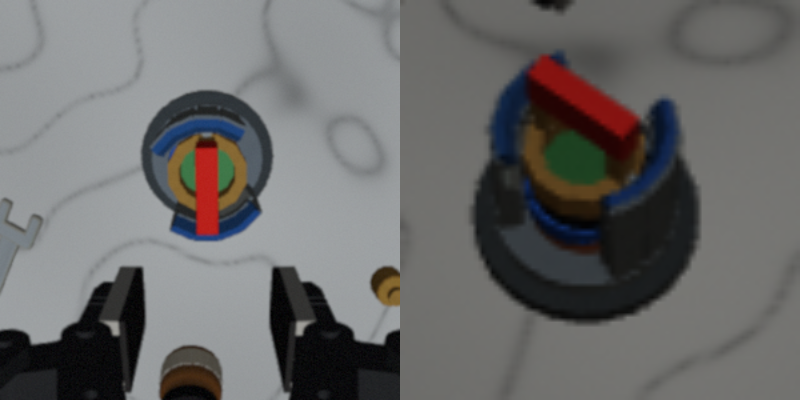

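The ring sits level with its bar across the two walls, about 10° past the barrel's x. The gripper is clear, with the jar and wrench where they were. Handing in.

```bash
python3 -c "
from workcell import env
print(env.hand_in())"
```

```text
the job is handed in; nothing more can be done
None
```

The filter, spacer and window are stacked in order in the barrel, with the brass ring screwed clockwise to its stop and released, and the job is handed in at about 31 s. No verdict came back; the last pictures showed the ring level and the gripper clear of everything.

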